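# Seat two heatsink modules and latch the keeper bar over them

## Task

Both finned heatsink modules in the bench fixture are standing proud: press each one straight down until it is fully home in its socket. Then swing the hinged keeper bar shut across them until it clicks into its catch and stays there. Leave the loose things lying around the fixture where they are.

Things in the scene. Friction and masses are not known exactly. Their poses are not given: they have to be found in the camera images.
- fixture: Dark steel base plate fixed to the bench, 130 (x) by 270 (y) by 18 mm, with two sockets side by side along y, the keeper's hinge post at its -y end (y -92 mm) and an aluminium catch housing (top 76 mm above the bench) at its +y end (y 114 to 136). A stop post, top 74 mm, stands at x -24 to -12, y 78 to 94. Origin: underside, midway between the sockets; z up.
- module_hinge_top (a point): Centre of the flat finned top of the heatsink module nearer the hinge post: a block 70 mm (fixture x) by 46 mm (fixture y), of aluminium fins on a black foot, at fixture x 0, y -29 mm. Its top is 60 mm above the bench when fully home, up to 72 mm when proud.
- module_catch_top (a point): The same point of the identical module nearer the catch, at fixture x 0, y +29 mm.
- module_hinge (a joint): How far the module nearer the hinge has been pressed down, in m: 0 fully up (12 mm proud), 0.012 fully home against its stop. It is stiff (about 10 N to move) and stays where it is left.
- module_catch (a joint): The same for the module nearer the catch.
- keeper (a joint): Angle of the keeper bar in rad: 0 shut (bar along the fixture's +y, across both modules, against its stop), growing as it swings out about its vertical hinge towards the fixture's +x; at most 1.6. A sprung ball in the catch resists with some 6 N at the handle from 0.09 rad, is passed at 0.04 rad, then holds the bar at 0.
- keeper_handle (a point): Centre of the top of the keeper bar's handle: an upright round black post, 18 mm in diameter, 46 mm tall, on the bar 172 mm from the hinge axis; its top is 120 mm above the bench. The steel bar is 22 mm wide, 12 mm thick, underside 62 mm above the bench; it passes 2 mm over modules fully home and is blocked by proud ones.
- keeper_hinge (a point): Point on the vertical hinge axis of the keeper bar, level with the bar's top (74 mm above the bench).
- catch (a point): Where the centre of the handle's top lies when the bar is shut in its catch (fixed to the fixture; fixture x 0, y +80 mm, 120 mm above the bench).
- spare_sink: Bystander: a loose spare heatsink module, 70 x 46 x 40 mm, on the bench beyond the catch end. Origin: centre of its underside.
- bare_board: Bystander: a loose bare circuit board, 75 x 110 mm, 15 mm high, on the bench beyond the fixture, partly under the bar's sweep. Origin: centre of its underside.
- screwdriver: Bystander: a screwdriver 170 mm long, lying on the bench beyond the catch end, past the spare heatsink. Origin: under its middle.
- flux_bottle: Bystander: a white capped bottle, 42 mm in diameter and 100 mm tall, standing off the hinge end. Origin: centre of its underside.
- jar: Bystander: a low clear jar with a steel lid, 60 mm in diameter and 60 mm tall, standing off the hinge end. Origin: centre of its underside.

How it is judged (in metres and radians):
On the way, in this order (a step that is already met when the one before it is completed fails the run):
1. both modules pressed down to within 1.5 mm of fully home, the keeper bar still open (value of joint each of module_hinge, module_catch above 0.0105 m and value of joint keeper above 0.3 rad), for 0.2 s.
2. the keeper bar swung shut past the sprung ball into its catch (value of joint keeper below 0.02 rad), for 0.2 s.
At the end, for the whole second after the job is handed in: Both modules are within 1.5 mm of fully home, the keeper bar is at rest in its catch within 0.02 rad of shut, and no bystander has moved more than 30 mm (value of joint each of module_hinge, module_catch above 0.0105 m and value of joint keeper below 0.02 rad and velocity of joint keeper between -0.1 and 0.1 rad/s); the robot touches nothing.
It fails at once if a loose bystander moved more than 30 mm from where it lay (distance of any of spare_sink, bare_board, screwdriver, flux_bottle, jar from where it was at the start of the episode above 0.03 m).
It also fails if it takes over 53 s, if anything falls off the work surface, if the arm or the gripper's body presses on something with over 40 N, if the wrist force passes 120 N, or if a joint passes its speed limit or range.

## Robot

A 7-joint arm with a two-finger parallel gripper is mounted at the origin on the work surface. World frame = base frame: x ahead of the robot, y to its left, z up, the work surface at z = 0. Lengths are in m, angles in degrees, forces in N, time in s.
With the tool pointing down it reaches from about 0.425 to 0.925 m from the base axis. Payload 6.8 kg.
Tool frame: the origin (TCP) lies on the centre line of the jaws, within the pads' length; the fingertips stand 8 mm ahead of it and the grasp point (between the pads) lies 11 mm behind it; z points along the fingers, y is the line along which they close (so a half turn about z gives the same grasp; the last joint's range is limited). The gripper opens to 88 mm and grips with 3 to 60 N. Pads are 20 mm wide; open, the fingers measure 115 mm over their backs; the gripper's body (75 mm by 178 mm) begins 61 mm behind the grasp point.
Start: joints at [67.317, 27.33, 1.283, 89.118, -0.659, 63.558, -4.761], TCP at [0.192, -0.647, 0.231] pointing down, gripper open.
Joint ranges: [-169.35, 169.35], [-19.33, 120.38], [-80.79, 83.38], [13.8, 139.57], [-78.32, 258.32], [9.67, 109.79], [-169.56, 169.56]. Speed limits (degrees/s): [136.94, 136.94, 180, 180, 180, 180, 180].

## Interface

Orientations are given as [roll, pitch, yaw] about the fixed x, y, z axes, in that order (R = Rz(yaw) Ry(pitch) Rx(roll)).
In Python, from cell import * gives the robot as it stands.
- The arm moves only by the tool arm_command, never from a script. Its argument "motion" is a list of rows, each a list of 2 entries, a list of its own where there are three numbers: the shift along the tool's x, y, z in units of 60 mm (1.0 is 60 mm), then the turn, a rotation vector about the tool's x, y, z in units of 10 degrees (1.0 is 10 degrees). A call has 1 to 10 rows; each row shifts and turns the commanded pose from where the row before left it, along the tool's axes as they then stand; what a row does not reach is not made up. A row lasts 1/8 s, in which the tool goes at most 62.5 mm and 10.7 degrees, less where a joint would pass 70% of its speed; a pose out of reach is approached as far as the arm can. A call is refused whole if a number of a shift passes 1 or a number of a turn 1, either way. A call with a gripper value outside its range is refused whole. "grip" is the finger opening in mm, from 0 to 87.8, set as the call begins (left out, the last holds). The fingers move at their own pace and stop on an object; "newtons" is the grip in N (left out, the last holds). Time passes only in rows, so rows that do not move let the fingers close. It gives the time, the measured TCP pose, the force, the opening and the grip force at its end, in the units of the state.
- get_state(): the state, without advancing time (a new reading comes with each control period).
- capture(name): name is "scene" or "side" or "wrist"; returns a dict with "image" (480x640x3 uint8, blue, green, red), "range_z" (480x640 float32, m along the optical axis (not along the pixel's ray), 0 where there is no reading), "fov_y" (degrees; the focal length in pixels is half the picture's height over the tangent of half this angle, whatever the lens; pixels are square), "cx", "cy" (the principal point, pixels), "camera_from_world" (4x4, takes a point from world to camera coordinates); the wrist camera has in their place "mount" (4x4, takes a point from camera to tool coordinates, whose origin is the TCP and whose axes are the flange's). Camera axes: x right, y up, looking along -z (the intrinsics and any distortion apply to the point x, -y, -z); pixel columns grow to the right and rows downward; lengths in m; the calibration is good to about 2 mm. A picture is of the moment at which its call begins: read the wrist's pose just before it.
- close_job(): hands the job in; it is judged then, once.
Trained networks look in a picture, given as the dict that the camera call returned (one of the last four; its "shot" number tells which), for a name from the list of things; names that differ only in an ending like _2 or _b are one class to them, and where a whole thing is asked for, a point or a joint stands for the part that bears it (a point fixed in the world has none). Each returns a list of dicts, best first, with "p" (0 to 1); they miss things now and then, are a little off and sometimes report something else, mostly with a low value. They report only what shows in the picture. A call takes as long as a camera call.
- recognise(target, picture): "position" ([column, row] in pixels, amid what is visible of it).
The state is a dict: "time": time; "joint_pos": joint angles; "qvel": joint speeds; "tau": joint torques, N m; "position": TCP position; "ee_rot": TCP orientation; "wrist_force": force on the tool from outside, world axes, zero at the start; "moment": the same for the moment, N m; "opening": finger opening in m; "grasp_force": force on a finger pad.
Only numpy, scipy, OpenCV 4.12 (cv2) and the standard library are available. Lean on these libraries where they do the work, as an engineer would, in place of code of your own. Each camera call takes 0.05 s, during which the arm holds its last target. There are 200 camera calls.

## Working session

There is one attempt and no reset: what is moved stays moved. The work goes in short steps, Python scripts to look and compute and a tool call to move; the robot and the scene stay as the last step left them, time stands still between calls to the robot, and variables do not carry over. Pictures are saved under pics/ and viewed, at most 10 in all, crops included, and the job is handed in when it is done.

Besides the shell and the picture viewer there is one more tool, called after ">>>" in YAML: its name, and indented under it one key for each argument. arm_command: Moves the arm, as the interface text tells. Its arguments: {"type":"object","properties":{"motion":{"type":"array","items":{"type":"array"}},"grip":{"type":"number"},"newtons":{"type":"number"}},"required":["motion"]}

```bash
mkdir -p pics; ls; cat > h.py <<'E'
from cell import *
import numpy as np, cv2
from scipy.spatial.transform import Rotation as R
def cam(c):
    f=240/np.tan(np.radians(c["fov_y"])/2)
    return f
def T_wc(c,s=None):
    if "camera_from_world" in c: return np.linalg.inv(np.array(c["camera_from_world"]))
    T=np.eye(4);T[:3,:3]=R.from_euler('xyz',s["ee_rot"],degrees=True).as_matrix();T[:3,3]=s["position"]
    return T@np.array(c["mount"])
def px2w(c,u,v,s=None,win=2):
    f=cam(c);u=float(u);v=float(v)
    z=c["range_z"][int(v)-win:int(v)+win+1,int(u)-win:int(u)+win+1];z=np.median(z[z>0]) if (z>0).any() else np.nan
    p=np.array([(u-c["cx"])/f*z,-(v-c["cy"])/f*z,-z,1])
    return (T_wc(c,s)@p)[:3]
def cloud(c,s=None):
    f=cam(c);v,u=np.mgrid[0:480,0:640];z=c["range_z"]
    P=np.stack([(u-c["cx"])/f*z,-(v-c["cy"])/f*z,-z,np.ones_like(z)],-1)
    W=(P@T_wc(c,s).T)[...,:3];W[z<=0]=np.nan
    return W
E
python3 - <<'E'
from h import *
s=get_state();print(s)
for n in ["scene","side"]:
    c=capture(n);print(n,{k:c[k] for k in c if k not in("image","range_z")})
    cv2.imwrite(f"pics/{n}0.png",c["image"])
    for t in ["fixture","module_hinge_top","module_catch_top","keeper_handle","keeper_hinge","spare_sink","bare_board","flux_bottle","jar","screwdriver"]:
        for d in recognise(t,c)[:2]:
            print(t,round(d["p"],2),np.round(d["position"]),np.round(px2w(c,*d["position"]),3))
E
```

```text
pics
{'time': 0.0, 'joint_pos': array([67.31649973, 27.37613181,  1.28140649, 89.17443072, -0.65850756,
       63.55829759, -4.76134389]), 'qvel': array([ 0.1385376 ,  0.05237389, -0.02387001,  0.00258391,  0.04874676,
        0.0621466 ,  0.09405695]), 'tau': array([-3.05844405e-04, -5.82840943e+01,  1.53468210e+00, -2.72604758e+01,
       -5.42330195e-02,  1.69912702e-02,  1.70116618e-04]), 'position': array([ 0.19140838, -0.64670914,  0.22970687]), 'ee_rot': array([-1.79898862e+02,  8.51790390e-03,  1.64899465e+01]), 'wrist_force': array([-0.72623922, -0.47101498, -0.31865646]), 'moment': array([-0.0339617 , -0.02408291,  0.00032989]), 'grasp_force': 0.0, 'opening': 0.08781082757670988}
scene {'fov_y': 48.907881506546126, 'cx': 327.57365166195274, 'cy': 233.59833153797788, 'camera_from_world': array([[ 4.06742482e-02,  9.99172407e-01, -3.26646076e-04,
        -3.99333002e-02],
       [-8.58666510e-01,  3.51217051e-02,  5.11329923e-01,
         3.80247260e-01],
       [ 5.10918222e-01, -2.05174801e-02,  8.59384433e-01,
        -1.32544436e+00],
       [ 0.00000000e+00,  0.00000000e
[... 995 characters left out ...]
re 0.89 [339. 259.] [0.474 0.01  0.062]
module_hinge_top 0.92 [352. 238.] [ 0.479 -0.062  0.068]
module_catch_top 0.61 [343. 258.] [0.468 0.004 0.064]
module_catch_top 0.33 [351. 236.] [ 0.485 -0.072  0.067]
keeper_handle 0.73 [309. 222.] [ 0.583 -0.065  0.073]
keeper_hinge 0.85 [308. 224.] [ 0.581 -0.058  0.073]
keeper_hinge 0.32 [350. 239.] [ 0.483 -0.061  0.066]
spare_sink 0.73 [318. 340.] [0.418 0.203 0.037]
bare_board 0.76 [252. 274.] [0.644 0.071 0.003]
flux_bottle 0.69 [353. 200.] [ 0.556 -0.235  0.051]
flux_bottle 0.61 [340. 261.] [0.47  0.01  0.059]
jar 0.63 [311. 222.] [ 0.579 -0.068  0.073]
jar 0.6 [391. 215.] [ 0.456 -0.232  0.042]
screwdriver 0.63 [262. 319.] [0.537 0.195 0.023]
```

View pics/scene0.png

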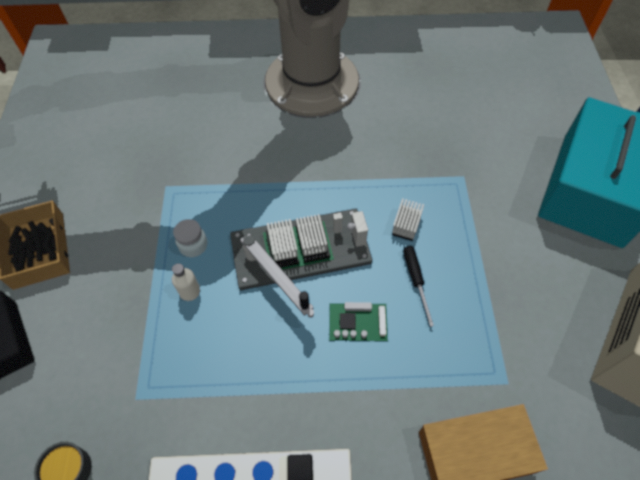

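View pics/side0.png

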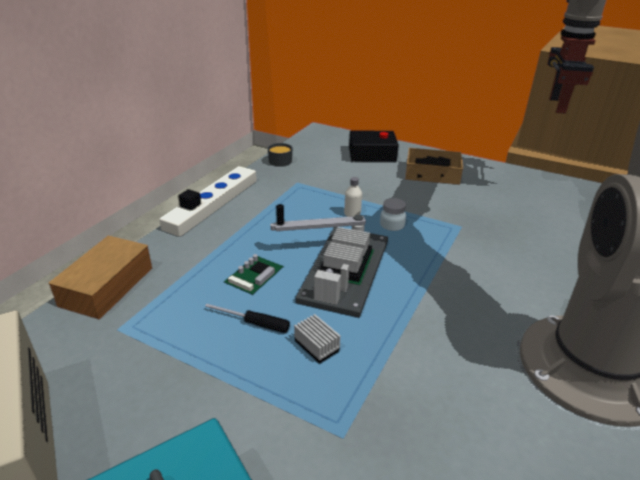

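The scene picture shows the fixture with its hinge at (248,240), the handle at (305,298) with the bar open about 1 rad, modules at (282,243) and (312,238), and the catch at (360,228). The bystanders are clear of the fixture, and the board at (357,322) lies low beside the sweep. Next I'll measure the fixture pose.

```bash
python3 - <<'E'
from h import *
for n in ["scene","side"]:
    c=capture(n);W=cloud(c);im=c["image"].astype(int)
    X,Y,Z=W[...,0],W[...,1],W[...,2]
    roi=(X>.36)&(X<.68)&(Y>-.21)&(Y<.15)
    sat=im.max(-1)-im.min(-1)
    m=roi&(Z>.011)&(Z<.027)&(im.max(-1)<120)&(sat<40)
    m=cv2.morphologyEx(m.astype(np.uint8),cv2.MORPH_OPEN,np.ones((3,3)))>0
    r=cv2.minAreaRect((W[m][:,:2]*1000).astype(np.float32));print(n,"plate",r,m.sum(),np.median(Z[m]))
    m=roi&(Z>.10)&(Z<.13);print("handle",m.sum(),np.median(W[m],0),W[m].min(0),W[m].max(0))
    m=roi&(Z>.053)&(Z<.09);r=cv2.minAreaRect((W[m][:,:2]*1000).astype(np.float32))
    b=np.zeros((480,640,3),np.uint8);b=c["image"].copy()
    b[m]=(0,0,255);b[roi&(Z>.066)&(Z<.09)]=(0,255,0)
    if n=="scene":cv2.imwrite("pics/m.png",cv2.resize(b[180:340,210:400],None,fx=4,fy=3.7))
    # bar: aligned points
    for nm,(u,v) in dict(scene=dict(hingem=(282,243),catchm=(312,237),catch=(361,222),bar=(278,272)),side=dict(hingem=(352,237),catchm=(344,258),catch=(326,280),bar=(310,224)))[n].items():
        print(nm,px2w(c,u,v).round(4))
E
```

```text
scene plate ((480.39593505859375, -36.4063720703125), (132.41232299804688, 267.9696044921875), 10.39604663848877) 3615 0.01886458648161493
handle 117 [ 0.63812781 -0.02676257  0.11947697] [ 0.62692634 -0.0353649   0.10061839] [ 0.64327641 -0.01911596  0.12451735]
hingem [ 0.4901 -0.0692  0.0482]
catchm [ 0.4812 -0.0102  0.052 ]
catch [0.4653 0.086  0.0759]
bar [ 0.5664 -0.0743  0.0745]
side plate ((479.5555419921875, -33.470123291015625), (130.18055725097656, 273.0009765625), 10.168953895568848) 2269 0.018022835090125366
handle 95 [ 0.631925   -0.02227591  0.11349033] [ 0.6250151  -0.03418765  0.10119616] [ 0.643679   -0.01770259  0.12196118]
hingem [ 0.481  -0.0665  0.0679]
catchm [0.4653 0.0049 0.0649]
catch [0.4605 0.0928 0.0727]
bar [ 0.5778 -0.0597  0.0736]
```

View pics/m.png

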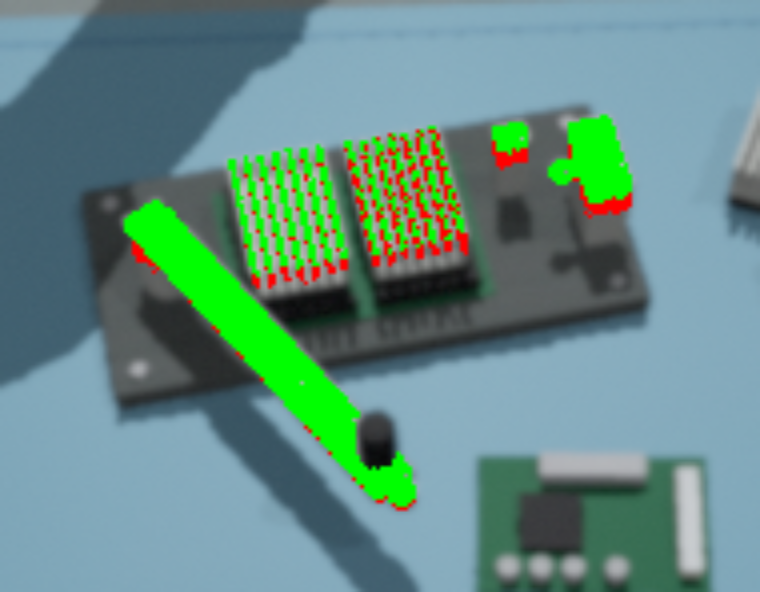

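The modules show as the two finned blocks, the bar as the green strip, and the black handle as the post at its end. The plate centre is (0.480, -0.035) with yaw 10.3°. That puts the hinge at (0.4965, -0.1255), module_hinge at (0.485, -0.0635) and module_catch at (0.475, -0.0065). The handle is about (0.636, -0.027).

>>> arm_command:
  motion:
    - [[0.7,-0.75,0],[0,0,0]]
    - [[0.7,-0.75,0],[0,0,0]]
    - [[0.7,-0.75,0],[0,0,0]]
    - [[0.7,-0.75,0],[0,0,0]]
    - [[0.7,-0.75,0],[0,0,0]]
    - [[0.7,-0.75,0],[0,0,0]]
    - [[0.7,-0.75,0],[0,0,0]]
    - [[0.7,-0.75,0],[0,0,0]]
    - [[0.7,-0.75,0],[0,0,0]]
    - [[0.3,-0.3,0],[0,0,0]]
  grip: 0

```text
time: 2.45
position: [0.4527, -0.1255, 0.2312]
ee_rot: [-180.0, -0.1, 16.8]
wrist_force: [0.0, -0.6, 1.2]
opening: 0.0003
grasp_force: 0.0
```

>>> arm_command:
  motion:
    - [[0,0,0],[0,0,-1]]
    - [[0,0,0],[0,0,-1]]
    - [[0,0,0],[0,0,-1]]
    - [[0,0,0],[0,0,-1]]
    - [[0,0,0],[0,0,-1]]
    - [[0,0,0],[0,0,-0.35]]
    - [[0,0,0],[0,0,0]]

```text
time: 3.32
position: [0.4513, -0.1294, 0.2308]
ee_rot: [180.0, 0.0, 69.9]
wrist_force: [0.9, 0.6, 0.4]
opening: 0.0008
grasp_force: 0.0
```

```bash
cat >> h.py <<'E'
def to(p,s=None):
    "tool-frame shift in units of 60 mm to world point p"
    s=s or get_state();M=R.from_euler('xyz',s["ee_rot"],degrees=True).as_matrix()
    print("t",s["time"],"pos",s["position"].round(4),"rot",s["ee_rot"].round(1),"F",s["wrist_force"].round(1),"open",s["opening"])
    print("shift",(M.T@(np.array(p)-s["position"])/.06).round(2))
E
python3 - <<'E'
from h import *
to((.485,-.0635,.11))
s=get_state();c=capture("wrist");cv2.imwrite("pics/w1.png",c["image"])
W=cloud(c,s);g=c["image"].max(-1)
Y=np.radians(10.3);A=np.array([[np.cos(Y),np.sin(Y)],[-np.sin(Y),np.cos(Y)]])
F=(W[...,:2]-[.480,-.035])@A.T;Z=W[...,2]
for nm,m in dict(catch=(abs(F[...,0])<.05)&(F[...,1]>.1)&(F[...,1]<.15)&(Z>.07)&(Z<.085),mods=(abs(F[...,0])<.05)&(abs(F[...,1])<.06)&(Z>.054)&(Z<.085)&(g>90),
  handle=(Z>.112)&(Z<.128)&(F[...,0]>.1)).items():
    if m.sum()>20: print(nm,m.sum(),np.percentile(F[m],[2,98],axis=0).round(4).tolist(),np.percentile(Z[m],[10,50,95]).round(4),W[m].mean(0).round(4))
E
```

```text
t 3.325 pos [ 0.4513 -0.1294  0.2308] rot [180.    0.   69.9] F [0.9 0.6 0.4] open 0.0007895022524454762
shift [1.22 0.15 2.01]
mods 7643 [[-0.0318, -0.0565], [0.0351, 0.0451]] [0.0593 0.0672 0.0702] [ 0.4818 -0.0343  0.0663]
```

View pics/w1.png

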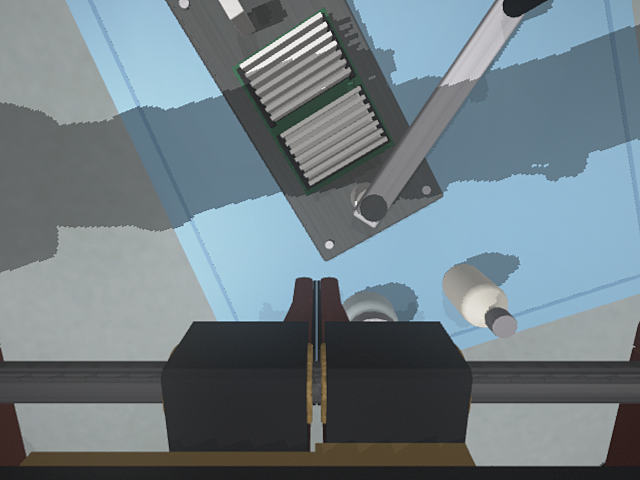

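The wrist picture shows both modules (330,140 and 300,80 area), the hinge disc at (372,207) and the handle at (525,5). This is consistent with the fixture estimate.

>>> arm_command:
  motion:
    - [[0.61,0.08,0],[0,0,0]]
    - [[0.61,0.07,0],[0,0,0]]
    - [[0,0,0.8],[0,0,0]]
    - [[0,0,0.8],[0,0,0]]
    - [[0,0,0.7],[0,0,0]]
    - [[0,0,0.15],[0,0,0]]
    - [[0,0,0.1],[0,0,0]]
    - [[0,0,0.05],[0,0,0]]
    - [[0,0,0.05],[0,0,0]]
    - [[0,0,0],[0,0,0]]

```text
time: 4.62
position: [0.4857, -0.0636, 0.0734]
ee_rot: [179.9, -0.0, 70.0]
wrist_force: [-1.6, 0.4, 5.1]
opening: 0.0006
grasp_force: 2.4
```

>>> arm_command:
  motion:
    - [[0,0,0.05],[0,0,0]]
    - [[0,0,0.05],[0,0,0]]
    - [[0,0,0],[0,0,0]]

```text
time: 5.0
position: [0.4858, -0.0636, 0.0682]
ee_rot: [179.8, 0.0, 70.0]
wrist_force: [-6.0, 0.5, 16.7]
opening: 0.0004
grasp_force: 8.9
```

>>> arm_command:
  motion:
    - [[0,0,0.03],[0,0,0]]
    - [[0,0,0.03],[0,0,0]]
    - [[0,0,0],[0,0,0]]

```text
time: 5.38
position: [0.486, -0.0635, 0.0677]
ee_rot: [179.8, 0.1, 70.0]
wrist_force: [-19.4, 1.3, 59.1]
opening: 0.0005
grasp_force: 29.5
```

>>> arm_command:
  motion:
    - [[0,0,-0.3],[0,0,0]]
    - [[0,0,-0.3],[0,0,0]]
    - [[0.83,-0.49,0],[0,0,0]]
    - [[0,0,0.2],[0,0,0]]
    - [[0,0,0.1],[0,0,0]]
    - [[0,0,0.06],[0,0,0]]
    - [[0,0,0.06],[0,0,0]]
    - [[0,0,0.06],[0,0,0]]
    - [[0,0,0],[0,0,0]]

```text
time: 6.5
position: [0.4744, -0.0078, 0.0694]
ee_rot: [180.0, 0.0, 69.9]
wrist_force: [-0.6, -1.2, 3.0]
opening: 0.0002
grasp_force: 1.6
```

>>> arm_command:
  motion:
    - [[0,0,0.04],[0,0,0]]
    - [[0,0,0.03],[0,0,0]]
    - [[0,0,0],[0,0,0]]

```text
time: 6.88
position: [0.4746, -0.0077, 0.0679]
ee_rot: [179.9, 0.1, 69.9]
wrist_force: [-13.0, -3.2, 41.7]
opening: -0.0
grasp_force: 20.9
```

>>> arm_command:
  motion:
    - [[0,0,-0.9],[0,0,0]]
    - [[0,0,-0.9],[0,0,0]]
    - [[0,0,-0.6],[0,0,0]]
    - [[-0.3,0.9,0],[0,0,0]]
    - [[-0.3,0.9,0],[0,0,0]]
    - [[0,0.5,0],[0,0,0]]
    - [[0,0,0],[0,0,0]]
    - [[0,0,0],[0,0,0]]
  grip: 60

```text
time: 7.88
position: [0.5907, -0.0874, 0.2086]
ee_rot: [-179.9, 0.0, 70.0]
wrist_force: [-0.0, -0.4, -0.3]
opening: 0.0602
grasp_force: 0.0
```

```bash
python3 - <<'E'
from h import *
s=get_state();c=capture("wrist");cv2.imwrite("pics/w2.png",c["image"])
W=cloud(c,s);Z=W[...,2]
Y=np.radians(10.3);A=np.array([[np.cos(Y),np.sin(Y)],[-np.sin(Y),np.cos(Y)]])
F=(W[...,:2]-[.480,-.035])@A.T
m=(Z>.114)&(Z<.127)&(np.hypot(W[...,0]-.636,W[...,1]+.027)<.03)
print(m.sum(),np.median(W[m],0),(np.percentile(W[m],2,axis=0)+np.percentile(W[m],98,axis=0))/2,np.ptp(W[m],axis=0))
for sgn in(-1,1):
    q=(abs(F[...,0])<.025)&(abs(F[...,1]-sgn*.029)<.012)&(Z>.05)&(Z<.08)
    if q.sum():print("mod",sgn,q.sum(),np.percentile(Z[q],[50,80,95]).round(4))
for d in recognise("keeper_handle",c)[:2]:print(d)
to((.636,-.027,.095))
E
```

```text
713 [ 0.63609126 -0.02679861  0.12056296] [ 0.63612571 -0.02690819  0.12014864] [0.01739915 0.01743635 0.0089119 ]
mod -1 988 [0.0606 0.0613 0.0619]
mod 1 1207 [0.0605 0.0612 0.0619]
{'position': [305.2, 196.3], 'p': 0.66}
t 7.975 pos [ 0.5906 -0.0871  0.209 ] rot [-180.    0.   70.] F [-0.3 -0.2 -0.2] open 0.05970586398726413
shift [1.2  0.37 1.9 ]
```

View pics/w2.png

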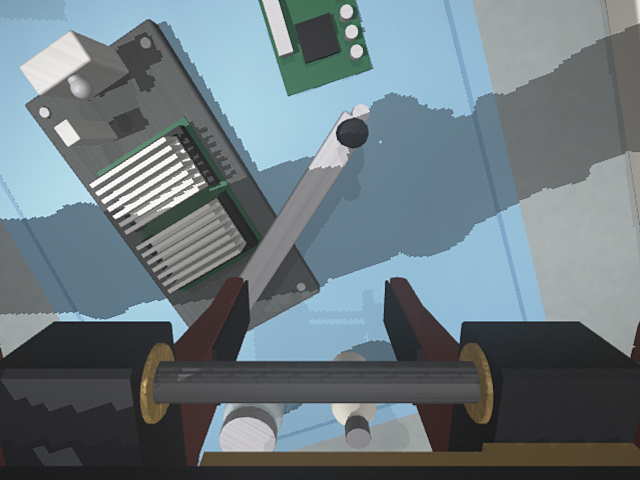

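Both modules are level at about 60.5 mm, so they are home. The handle is at (352,133) in the picture, at world (0.636, -0.027).

>>> arm_command:
  motion:
    - [[0.6,0.19,0],[0,0,0]]
    - [[0.6,0.18,0],[0,0,0]]
    - [[0,0,0.8],[0,0,0]]
    - [[0,0,0.7],[0,0,0]]
    - [[0,0,0.4],[0,0,0]]
    - [[0,0,0],[0,0,0]]

```text
time: 8.72
position: [0.635, -0.0274, 0.0935]
ee_rot: [-179.8, 0.1, 70.0]
wrist_force: [0.6, -0.2, 0.5]
opening: 0.0598
grasp_force: 0.0
```

>>> arm_command:
  motion:
    - [[0,0,0],[0,0,0]]
    - [[0,0,0],[0,0,0]]
    - [[0,0,0],[0,0,0]]
    - [[0,0,0],[0,0,0]]
    - [[0,0,0],[0,0,0]]
    - [[0,0,0],[0,0,0]]
  grip: 10
  newtons: 20

```text
time: 9.48
position: [0.637, -0.0278, 0.0952]
ee_rot: [-180.0, 0.0, 70.0]
wrist_force: [-1.1, -0.6, 3.5]
opening: 0.0178
grasp_force: 20.0
```

```bash
python3 - <<'E'
from h import *
s=get_state();p=s["position"];to(p,s)
# arc: circle radius .172 about hinge; refine hinge from modules/plate estimate
Y=np.radians(10.3);ax=np.array([np.cos(Y),np.sin(Y)]);ay=np.array([-ax[1],ax[0]])
h=np.array([.480,-.035])-.092*ay
d=np.array([.6361,-.0269])-h;print("hinge",h,"r",np.hypot(*d)); a0=np.arctan2(d@ax,d@ay);print("a0",a0)
M=R.from_euler('xyz',s["ee_rot"],degrees=True).as_matrix()
P=lambda a:h+.172*(np.sin(a)*ax+np.cos(a)*ay)
A=np.linspace(a0,0,19);pts=[P(a) for a in A]
print("shut",P(0))
for a,b,c in zip(A[1:],pts[:-1],pts[1:]): print(round(a,3),(M.T@np.r_[c-b,0]/.06).round(3)[:2])
E
```

```text
t 9.475 pos [ 0.637  -0.0278  0.0952] rot [-180.    0.   70.] F [-1.1 -0.6  3.5] open 0.01782133719178462
shift [0. 0. 0.]
hinge [ 0.4964498  -0.12551742] r 0.1709607367704009
a0 1.1357072485764856
shut [0.46569582 0.0437108 ]
1.073 [ 0.098 -0.152]
1.01 [ 0.089 -0.158]
0.946 [ 0.078 -0.163]
0.883 [ 0.068 -0.168]
0.82 [ 0.057 -0.172]
0.757 [ 0.046 -0.175]
0.694 [ 0.035 -0.177]
0.631 [ 0.024 -0.179]
0.568 [ 0.013 -0.18 ]
0.505 [ 0.001 -0.181]
0.442 [-0.01  -0.181]
0.379 [-0.021 -0.18 ]
0.315 [-0.033 -0.178]
0.252 [-0.044 -0.175]
0.189 [-0.055 -0.172]
0.126 [-0.066 -0.169]
0.063 [-0.076 -0.164]
0.0 [-0.086 -0.159]
```

>>> arm_command:
  motion:
    - [[0.1,-0.15,0],[0,0,0]]
    - [[0.09,-0.16,0],[0,0,0]]
    - [[0.08,-0.16,0],[0,0,0]]
    - [[0.07,-0.17,0],[0,0,0]]
    - [[0.06,-0.17,0],[0,0,0]]
    - [[0.05,-0.175,0],[0,0,0]]
    - [[0.035,-0.18,0],[0,0,0]]
    - [[0.025,-0.18,0],[0,0,0]]
    - [[0.01,-0.18,0],[0,0,0]]

```text
time: 10.6
position: [0.5617, 0.0347, 0.0953]
ee_rot: [180.0, -0.1, 70.0]
wrist_force: [3.6, 5.0, 0.1]
opening: 0.0177
grasp_force: 20.0
```

```bash
python3 - <<'E'
from h import *
h=np.array([.4964,-.1255]);Y=np.radians(10.3);ax=np.array([np.cos(Y),np.sin(Y)]);ay=np.array([-ax[1],ax[0]])
s=get_state();d=s["position"][:2]-h;print(np.hypot(*d),np.arctan2(d@ax,d@ay))
for a in (.5,.4,.25,.12,.06,0): print(a); to(np.r_[h+.172*(np.sin(a)*ax+np.cos(a)*ay),.095],s)
E
```

```text
0.17297076255160032 0.5666286096915498
0.5
t 10.6 pos [0.5617 0.0347 0.0953] rot [ 1.8e+02 -1.0e-01  7.0e+01] F [3.6 5.  0.1] open 0.017733241371468384
shift [-0.02 -0.19  0.  ]
0.4
t 10.6 pos [0.5617 0.0347 0.0953] rot [ 1.8e+02 -1.0e-01  7.0e+01] F [3.6 5.  0.1] open 0.017733241371468384
shift [-0.04 -0.48  0.  ]
0.25
t 10.6 pos [0.5617 0.0347 0.0953] rot [ 1.8e+02 -1.0e-01  7.0e+01] F [3.6 5.  0.1] open 0.017733241371468384
shift [-0.12 -0.9   0.  ]
0.12
t 10.6 pos [0.5617 0.0347 0.0953] rot [ 1.8e+02 -1.0e-01  7.0e+01] F [3.6 5.  0.1] open 0.017733241371468384
shift [-0.25 -1.25  0.  ]
0.06
t 10.6 pos [0.5617 0.0347 0.0953] rot [ 1.8e+02 -1.0e-01  7.0e+01] F [3.6 5.  0.1] open 0.017733241371468384
shift [-0.32 -1.4   0.  ]
0
t 10.6 pos [0.5617 0.0347 0.0953] rot [ 1.8e+02 -1.0e-01  7.0e+01] F [3.6 5.  0.1] open 0.017733241371468384
shift [-0.4  -1.56  0.  ]
```

>>> arm_command:
  motion:
    - [[-0.005,-0.18,0],[0,0,0]]
    - [[-0.01,-0.18,0],[0,0,0]]
    - [[-0.02,-0.18,0],[0,0,0]]
    - [[-0.035,-0.18,0],[0,0,0]]
    - [[-0.045,-0.175,0],[0,0,0]]
    - [[-0.055,-0.17,0],[0,0,0]]
    - [[-0.065,-0.17,0],[0,0,0]]
    - [[-0.075,-0.165,0],[0,0,0]]
    - [[-0.085,-0.16,0],[0,0,0]]
    - [[0,0,0],[0,0,0]]

```text
time: 11.85
position: [0.4696, 0.0424, 0.0957]
ee_rot: [179.6, -0.3, 69.9]
wrist_force: [15.3, -0.6, -8.1]
opening: 0.0174
grasp_force: 20.0
```

```bash
cat > a.py <<'E'
from h import *
h=np.array([.4964,-.1255]);Y=np.radians(10.3);ax=np.array([np.cos(Y),np.sin(Y)]);ay=np.array([-ax[1],ax[0]])
s=get_state();d=s["position"][:2]-h;print(np.hypot(*d),np.arctan2(d@ax,d@ay),"F fixture",s["wrist_force"][:2]@ax,s["wrist_force"][:2]@ay)
E
python3 a.py
```

```text
0.17003321545791686 0.021364486521111024 F fixture 14.915990436952438 -3.2956789453767215
```

>>> arm_command:
  motion:
    - [[-0.02,-0.04,0],[0,0,0]]
    - [[-0.02,-0.04,0],[0,0,0]]
    - [[0,0,0],[0,0,0]]

```text
time: 12.22
position: [0.4692, 0.0419, 0.0963]
ee_rot: [179.1, -0.6, 69.9]
wrist_force: [29.6, -2.3, -22.5]
opening: 0.0175
grasp_force: 20.0
```

```bash
python3 a.py
```

```text
0.16963986676162487 0.01890723730031383 F fixture 28.658516659998735 -7.582752658469558
```

>>> arm_command:
  motion:
    - [[0.03,0.06,0],[0,0,0]]
    - [[0,0,0],[0,0,0]]

```text
time: 12.48
position: [0.4694, 0.042, 0.096]
ee_rot: [179.5, -0.3, 69.9]
wrist_force: [16.9, -2.8, -6.5]
opening: 0.0177
grasp_force: 20.0
```

>>> arm_command:
  motion:
    - [[0,0,0],[0,0,0]]
    - [[0,0,0],[0,0,0]]
    - [[0,0,0],[0,0,0]]
    - [[0,0,0],[0,0,0]]
    - [[0,0,-0.7],[0,0,0]]
    - [[0,0,-0.8],[0,0,0]]
    - [[-0.5,0,-0.6],[0,0,0]]
    - [[-0.8,0,0],[0,0,0]]
    - [[-0.5,0,0],[0,0,0]]
    - [[0,0,0],[0,0,0]]
  grip: 50

```text
time: 13.72
position: [0.4261, -0.061, 0.2208]
ee_rot: [-180.0, 0.1, 69.7]
wrist_force: [0.0, 0.8, -0.8]
opening: 0.05
grasp_force: 0.0
```

```bash
python3 - <<'E'
from h import *
h=np.array([.4964,-.1255]);Y=np.radians(10.3);ax=np.array([np.cos(Y),np.sin(Y)]);ay=np.array([-ax[1],ax[0]])
s=get_state();c=capture("wrist");cv2.imwrite("pics/w3.png",c["image"])
W=cloud(c,s);Z=W[...,2]
m=(Z>.114)&(Z<.127)&(np.hypot(W[...,0]-.467,W[...,1]-.043)<.03)
p=(np.percentile(W[m],2,axis=0)+np.percentile(W[m],98,axis=0))/2
d=p[:2]-h;print(p,np.hypot(*d),np.arctan2(d@ax,d@ay));to(p,s)
F=(W[...,:2]-[.480,-.035])@np.array([ax,ay]).T
for y in (-.045,-.015,.015,.045):
    q=(abs(F[...,1]-y)<.008)&(abs(F[...,0])<.03)&(Z>.068)&(Z<.08)
    if q.sum():print("bar at y",y,np.percentile(F[q][:,0],[2,98]).round(4))
E
```

```text
[0.46812506 0.03797144 0.11917488] 0.16589871385085314 0.008497857438635093
t 13.725 pos [ 0.4261 -0.061   0.2208] rot [-1.80e+02  1.00e-01  6.97e+01] F [ 0.   0.8 -0.8] open 0.050029178180379566
shift [1.79 0.09 1.69]
bar at y -0.045 [-0.009   0.0121]
bar at y -0.015 [-0.009   0.0121]
bar at y 0.015 [-0.0091  0.0121]
bar at y 0.045 [-0.0091  0.0121]
```

View pics/w3.png

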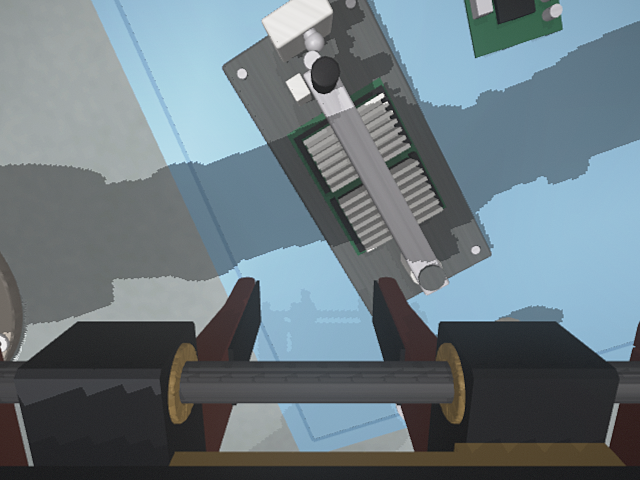

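The bar lies across both modules and runs parallel to the fixture axis: its edges are constant along y, so its angle is about 0. The handle sits at (325,75) beside the catch, and the gripper is clear.

```bash
python3 -c "
from cell import *
print(close_job())"
```

```text
the job is handed in; nothing more can be done
None
```

I pressed both modules fully home, swung the keeper bar shut into its catch, and handed the job in at about 14 s. My last wrist picture showed the bar lying straight along the fixture. I moved nothing else, but the hand-in gave no verdict.

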